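# Bring the flacon crate to the bay and show the amber flacon to the camera

### The arm

A 6-joint arm with a two-finger parallel gripper is mounted at the origin on the work surface. World frame = base frame: x ahead of the robot, y to its left, z up, the work surface at z = 0. Lengths are in m, angles in rad, forces in N, time in s.
With the tool pointing down it reaches from about 0.375 to 0.9 m from the base axis. Payload 3.1 kg.
Tool frame: the origin (TCP) lies on the front face of the gripper's body, between the roots of the fingers; the fingertips stand 73 mm ahead of it and the grasp point (between the pads) lies 54 mm ahead of it (ctrl.grip_depth is the distance from the TCP to the grasp point, in m); z points along the fingers, y is the line along which they close (so a half turn about z gives the same grasp; the last joint's range is limited). The gripper opens to 85 mm and grips with 20 to 120 N. Pads are 22 mm wide; open, the fingers measure 114 mm over their backs; the gripper's body (76 mm by 85 mm) begins 54 mm behind the grasp point. The pads swing forward as they close: fully open they stand 13 mm farther back than shut.
Start: joints at [0.989, 0.527, 1.433, -0, 1.181, -0.178], TCP at [0.246, 0.575, 0.304] pointing down, gripper open.
Joint ranges: [-3.08, 3.08], [-0.75, 2.2], [0.22, 2.44], [-1.43, 4.57], [0, 2.65], [-2.85, 2.85]. Speed limits (rad/s): [2.79, 2.79, 3.14, 3.14, 3.14, 3.14].

### API

Orientations are given as a unit quaternion [x, y, z, w].
In Python, from cell import ctrl, jaws, eyes, masks_of gives the robot as it stands. The module is installed in compiled form; this text tells all that it offers. Calls block until the motion is done:
- ctrl.move_to(position, orientation): joint-space move of the TCP to a pose.
- ctrl.movel(position, orientation=None, max_speed=0.15): straight line of the TCP; orientation=None keeps the orientation; max_speed is the mean speed in m/s.
- ctrl.move_joints(angles): joint-space move.
- jaws.let_go() and jaws.gripper_close(): open the fingers fully, or close them until they stop; the grip force is fixed at half the most.
- ctrl.sleep(seconds).
- ctrl.inverse_kinematics(position, orientation): joint angles nearest the present ones, or None.
- ctrl.sense(): the state.
- eyes.grab_frame(name): name is "side" or "top"; returns (picture, depth): 480x640x3 uint8, red, green, blue; 480x640 float32, m along the optical axis (not along the pixel's ray), 0 where there is no reading.
- eyes.camera_model(name): a dict with "fx", "fy", "cx", "cy" (pixels), "world_from_camera" (4x4, takes a point from camera to world coordinates). Camera axes: x right, y down, z forward; pixel columns grow to the right and rows downward; lengths in m; the calibration is good to about 2 mm. A picture is of the moment at which its call begins. camera_model takes no time and is no camera call.
A pose or a line that the arm cannot do raises ctrl.IKError and nothing moves.
- ctrl.close_job(): hands the job in; it is judged then, once.
Trained networks look in the newest picture that a camera, given by its name, has taken for a name from the list of things; names that differ only in an ending like _2 or _b are one class to them, and where a whole thing is asked for, a point or a joint stands for the part that bears it (a point fixed in the world has none). Each returns a list of dicts, best first, with "confidence" (0 to 1); they miss things now and then, are a little off and sometimes report something else, mostly with a low value. They report only what shows in the picture. A call takes as long as a camera call. They do not tell look-alikes from the thing itself.
- masks_of(target, camera): "region" (480x640 bool, what is visible of it) and "location" ([column, row] in pixels, amid what is visible of it).
The state is a dict: "t": time; "joint_pos": joint angles; "joint_velocities": joint speeds; "tau": joint torques, N m; "tcp_pos": TCP position; "eef_rot": TCP orientation; "ft_force": force on the tool from outside, world axes, zero at the start; "ft_torque": the same for the moment, N m; "gripper_width": opening from 0.0 (shut) to 1.0 (fully open); "gripper_force": force on a finger pad.
Only numpy, scipy, OpenCV 4.12 (cv2) and the standard library are available. Lean on these libraries where they do the work, as an engineer would, in place of code of your own. Each camera call takes 0.05 s, during which the arm holds its last target. There are 200 camera calls.

### The job

In the glass-decorating studio, push the plywood crate with the two flacons along the rollers until it is fully home against the yellow stop of the bay, and leave the blue flacon standing in it. Then take the amber flacon out of the crate and hold it up in front of the inspection camera: upright, one of its flowered broad faces square to the lens, the flower at lens height and on the lens axis, 150 mm from the lens, above the red cross on the camera's foot. Finish while still holding it there in the air; do not lift the crate or disturb the other things on the table.

Things in the scene. Friction and masses are not known exactly. Their poses are not given: they have to be found in the camera images.
- amber: the AMBER one: flat glass flacon, 170 g +/-30%, loose and upright in the crate, turned any way. Body 30 (own x) x 60 (own y) x 70 mm high, flower painted on both broad faces (+x, -x). Neck 20 mm across to 78 mm, then a fixed square gold cap 26 x 26 mm, 78 to 110 mm above the underside, sides parallel to the body's. Origin: centre of underside; z up
- amber_mid (a point): centre of the amber flacon's body, level with the painted flowers: 35 mm above its underside on its axis; axes as the flacon's
- blue: the BLUE one, otherwise the same: flat glass flacon, 170 g +/-30%, loose and upright in the crate, turned any way. Body 30 (own x) x 60 (own y) x 70 mm high, flower painted on both broad faces (+x, -x). Neck 20 mm across to 78 mm, then a fixed square gold cap 26 x 26 mm, 78 to 110 mm above the underside, sides parallel to the body's. Origin: centre of underside; z up
- crate: open plywood crate, 450 g +/-30%, 130 (own x) x 200 (own y) mm, floor 6 mm thick. End walls (+y, -y) 80 mm high, side walls 58 mm, all 8 mm thick; a divider 46 mm high across the middle: two compartments at y = -47 and +47 mm, 114 (x) x 89 (y) mm inside, a flacon in each, caps above the walls. Origin: centre of underside; axes parallel to the track's
- track: roller track, fixed. Free rollers across it, tops 50 mm above the table; side rails' inner faces at x = +/-70 mm, tops 62 mm (yellow bay cheeks 82 mm). Runs along own y, open at y = -250 mm; the bay is the +y end, yellow stop face at y = +200, 85 mm high: crate fully home = its origin at y = +100 mm. Crate moves at about 1 N, can roll back if knocked. Origin: on the table, mid-track; z up
- stand: camera stand, fixed: grey foot plate 300 x 120 x 8 mm with a white disc and red cross right under the focus point, steel post 318 mm high behind the camera. Origin: on the table, right under the lens front; the camera looks along the stand's own -x; cross at x = -150 mm, post at x = +65 mm
- lens (a point): centre of the lens front, 170 to 240 mm above the table (differs from run to run, clamped during the job). Camera 50 mm wide and high, 90 mm deep. Axes as the stand's: it looks along -x
- focus (a point): focus point in the air: on the lens axis, 150 mm in front of the lens, at lens height, above the red cross; the flower's centre (amber_mid) comes here. x = lens axis, pointing to the camera; z up. Square to the lens: the flacon's own x parallel to this x, either way round
- paint_jar: bystander: brown jar with red lid, 56 mm across, 75 mm high; origin: centre of its underside
- glass_pot: bystander: small open green glass pot, 56 mm across, 60 mm high; origin: centre of its underside
- medium: bystander: white plastic bottle, 54 mm across, 100 mm high; origin: centre of its underside
There are look-alikes about, which are no part of the job. Leave any green look-alike of the amber alone.

How it is judged:
On the way, in this order (a step that is already met when the one before it is completed fails the run):
1. the crate stands fully home against the bay's stop, both flacons still standing in it (y of crate in the frame of track between 0.09 and 0.11 m and x of crate in the frame of track between -0.012 and 0.012 m and z of crate in the frame of track between 0.042 and 0.058 m and x of amber in the frame of crate between -0.057 and 0.057 m and y of amber in the frame of crate between -0.092 and 0.092 m and z of amber in the frame of crate between -0.006 and 0.018 m and angle between each of amber, blue's own z axis and vertical below 0.25 rad and x of blue in the frame of crate between -0.057 and 0.057 m and y of blue in the frame of crate between -0.092 and 0.092 m and z of blue in the frame of crate between -0.006 and 0.018 m and linear speed of crate below 0.02 m/s), for 0.3 s.
2. the amber flacon is lifted clear of the crate by the gripper (z of amber in the frame of crate above 0.085 m and contact force between the fingers and amber above 1 N and contact force between amber and crate below 0.1 N and contact force between amber and blue below 0.1 N and contact force between amber and track below 0.1 N and contact force between amber and stand below 0.1 N), for 0.2 s.
At the end, for the whole second after the job is handed in: Gripper alone holds the amber flacon, still: flower centre within 15 mm of the lens axis sideways and in height, 150 +/- 25 mm from the lens, upright within 8 deg, broad face square to the lens within 9.7 deg. Crate within 10 mm of fully home in the bay, blue flacon standing in it (14 deg) (x of amber_mid in the frame of focus between -0.025 and 0.025 m and y of amber_mid in the frame of focus between -0.015 and 0.015 m and z of amber_mid in the frame of focus between -0.015 and 0.015 m and angle between amber's own z axis and vertical below 0.14 rad and angle between the x axis of amber and the x axis of focus, either way round below 0.17 rad and linear speed of amber below 0.03 m/s and contact force between the fingers and amber above 1 N and contact force between amber and crate below 0.1 N and contact force between amber and blue below 0.1 N and contact force between amber and track below 0.1 N and contact force between amber and stand below 0.1 N and height (world z) of amber above 0.11 m and y of crate in the frame of track between 0.09 and 0.11 m and x of crate in the frame of track between -0.012 and 0.012 m and z of crate in the frame of track between 0.042 and 0.058 m and x of blue in the frame of crate between -0.057 and 0.057 m and y of blue in the frame of crate between -0.092 and 0.092 m and z of blue in the frame of crate between -0.006 and 0.018 m and angle between blue's own z axis and vertical below 0.25 rad); the arm keeps its last pose, push and grip.
It fails at once if the paint jar, glass pot or white bottle is moved by more than 25 mm (distance of any of paint_jar, glass_pot, medium from where it was at the start of the episode above 0.025 m).
It fails at once if the crate is lifted off the rollers by more than 15 mm (z of crate in the frame of track above 0.065 m).
It fails at once if the blue flacon leaves its compartment or falls over (z of blue in the frame of crate above 0.036 m or angle between blue's own z axis and vertical above 0.5 rad).
It fails at once if the amber flacon is tipped over (angle between amber's own z axis and vertical above 0.9 rad).
It also fails if it takes over 48 s, if anything falls off the work surface, if the arm or the gripper's body presses on something with over 40 N, if the wrist force passes 120 N, or if a joint passes its speed limit or range.

## Working session

There is one attempt and no reset: what is moved stays moved. The work goes in short steps, each a Python script; the robot and the scene stay as the last script left them, time stands still between calls to the robot, and variables do not carry over. Pictures are saved under pics/ and viewed, at most 10 in all, crops included, and the job is handed in when it is done.

```bash
mkdir -p pics; cat > h.py <<'E'
import numpy as np, cv2
from cell import ctrl, jaws, eyes, masks_of
def save(n,img): cv2.imwrite('pics/'+n,cv2.cvtColor(img,cv2.COLOR_RGB2BGR))
def cloud(cam,depth):
    m=eyes.camera_model(cam); v,u=np.mgrid[:480,:640]
    p=np.stack([(u-m['cx'])/m['fx']*depth,(v-m['cy'])/m['fy']*depth,depth,np.ones_like(depth)],-1)
    return (p@np.array(m['world_from_camera']).T)[...,:3]
E
python3 - <<'E'
from h import *
ims=[]
for c in('top','side'):
    im,d=eyes.grab_frame(c); ims.append(im); P=cloud(c,d)
    save(c+'0.png',im); np.savez('/tmp/'+c+'0',im=im,P=P,d=d)
    print(c,np.round(eyes.camera_model(c)['world_from_camera'],3).tolist())
    for n in('amber','blue','crate','track','stand','lens','paint_jar','glass_pot','medium'):
        for r in masks_of(n,c)[:3]:
            q=P[r['region']&(d>0)]
            print(n,round(r['confidence'],2),np.round(r['location']),r['region'].sum(),np.round(np.median(q,0),3),'z98',np.round(np.percentile(q[:,2],98),3))
print(ctrl.sense()['t'])
E
```

```text
top [[0.013, -0.991, 0.135, 0.399], [-1.0, -0.014, -0.002, 0.027], [0.004, -0.135, -0.991, 1.645], [0.0, 0.0, 0.0, 1.0]]
amber 0.73 [387. 246.] 352 [ 0.594 -0.158  0.127] z98 0.171
amber 0.63 [361. 193.] 310 [ 0.745 -0.08   0.071] z98 0.116
blue 0.72 [421. 258.] 387 [ 0.566 -0.247  0.127] z98 0.171
crate 0.67 [404. 255.] 3265 [ 0.587 -0.206  0.062] z98 0.133
track 0.84 [327. 254.] 4952 [0.58  0.003 0.05 ] z98 0.087
stand 0.69 [183. 276.] 5279 [0.514 0.395 0.009] z98 0.27
lens 0.95 [134. 275.] 754 [0.511 0.478 0.222] z98 0.233
paint_jar 0.75 [305. 182.] 368 [0.778 0.071 0.073] z98 0.083
glass_pot 0.88 [393. 182.] 330 [ 0.799 -0.192  0.028] z98 0.065
medium 0.59 [493. 309.] 405 [ 0.435 -0.443  0.07 ] z98 0.105
side [[0.702, -0.379, 0.603, -0.188], [-0.713, -0.369, 0.597, -0.757], [-0.003, -0.849, -0.529, 0.827], [0.0, 0.0, 0.0, 1.0]]
amber 0.83 [369. 272.] 633 [ 0.587 -0.174  0.119] z98 0.166
amber 0.79 [385. 257.] 433 [ 0.747 -0.097  0.067] z98 0.11
blue 0.87 [396. 291.] 630 [ 0.559 -0.266  0.124] z98 0.166
crate 0.91 [382. 294.] 3125 [ 0.556 -0.23   0.093] z98 0.13
track 0.68 [328. 281.] 5968 [ 0.51  -0.024  0.045] z98 0.082
stand 0.88 [218. 235.] 2707 [0.51  0.427 0.008] z98 0.278
lens 0.74 [200. 177.] 493 [0.504 0.472 0.209] z98 0.228
paint_jar 0.66 [351. 236.] 424 [0.769 0.056 0.045] z98 0.076
glass_pot 0.71 [423. 269.] 417 [ 0.781 -0.195  0.042] z98 0.06
medium 0.79 [430. 392.] 1049 [ 0.42  -0.464  0.06 ] z98 0.1
1.0
```

View pics/top0.png

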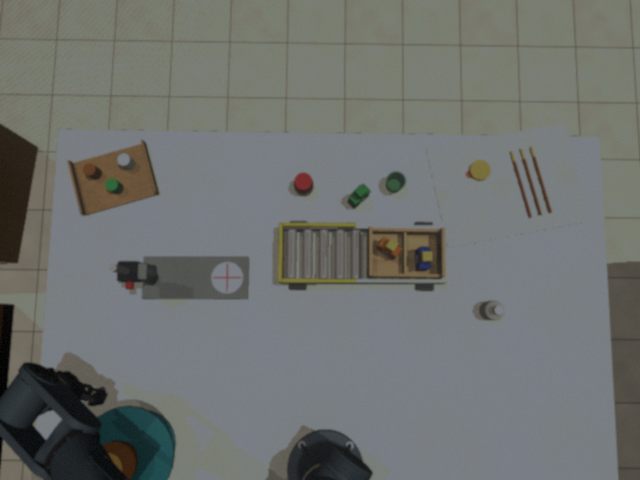

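View pics/side0.png

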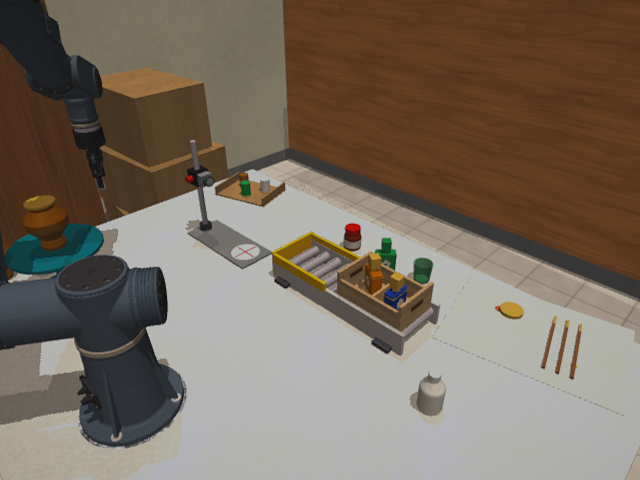

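Top view: the amber candidates are the orange flacon at (387,246) in the crate and the green one at (360,193) beside the track. There is also an orange vase at (120,460). The task's flacon is the orange one in the crate; the green one is the look-alike. The bay (yellow) is at the left (+y), and the camera stand is at (135,272) with its cross at (227,277).

```bash
python3 - <<'E'
from h import *
def rect(q):
    r=cv2.minAreaRect(q[:,:2].astype(np.float32)*1000); return np.round(r[0],1),np.round(r[1],1),round(r[2],1)
for c in('top','side'):
    f=np.load(f'/tmp/{c}0.npz'); im,P,d=f['im'],f['P'],f['d']
    hsv=cv2.cvtColor(im,cv2.COLOR_RGB2HSV); H,S,V=[hsv[...,i].astype(int) for i in range(3)]
    x,y,z=P[...,0],P[...,1],P[...,2]
    near=(d>0)&(x>.4)&(x<.7)&(y>-.4)&(y<.2)
    def show(n,m):
        q=P[m&(d>0)]
        if len(q)>5: print(c,n,len(q),*rect(q),'z',np.round(np.percentile(q[:,2],[5,50,95]),3))
    yl=near&(H>22)&(H<34)&(S>150)&(y>-.02)
    show('yellow top',yl&(z>.074)&(z<.09)); 
    show('track',near&(z>.04)&(z<.09)&(y>-.35))
    show('crate end',near&(z>.122)&(z<.14)&(S<150))
    show('crate side+end',near&(z>.098)&(z<.14)&(S<150)&(abs(H-14)<8))
    show('caps',near&(z>.150)&(y>-.21)); show('cap blue',near&(z>.150)&(y<-.21))
    show('body amb',near&(z>.07)&(z<.135)&(H<16)&(S>190)); show('body blue',near&(z>.07)&(z<.135)&(H>105)&(H<130)&(S>120))
    st=(x>.38)&(x<.65)&(y>.15)&(y<.75)
    show('foot',st&(z>.003)&(z<.016)); show('cross',st&(z<.02)&((H<8)|(H>172))&(S>70)&(y<.4))
    show('disc',st&(z<.02)&(z>.003)&(V>130)&(S<60)&(y<.36)) 
    show('cam',st&(z>.12)&(y<.54)&(y>.4)); show('post',st&(z>.28)&(y<.7))
    a=(slice(200,330),slice(90,480)) if c=='top' else (slice(140,360),slice(170,460))
    cr=im[a]
    k=2 if c=='top' else 2.5
    save(c+'crop.png',np.clip(cv2.resize(cr,None,fx=k,fy=k,interpolation=cv2.INTER_CUBIC).astype(float)*(1.5 if c=='top' else 1),0,255).astype(np.uint8))
E
```

```text
top track 6191 [587.7 -94. ] [165.5 459.4] 0.3 z [0.044 0.056 0.085]
top crate end 492 [ 586.2 -207.2] [130.1 201.9] 0.0 z [0.123 0.129 0.136]
top crate side+end 1033 [ 586.2 -207.2] [201.8 130.5] 89.9 z [0.102 0.113 0.134]
top caps 108 [ 598.  -162.4] [26.2 27.2] 54.6 z [0.159 0.166 0.171]
top cap blue 113 [ 569.9 -252. ] [25.  25.9] 2.8 z [0.153 0.166 0.171]
top body blue 79 [ 568.3 -253.3] [54.4 26.8] 3.0 z [0.121 0.126 0.132]
top foot 7462 [515.1 449.9] [599.7 269.7] 89.9 z [0.003 0.006 0.013]
top disc 1250 [515. 255.] [209.4 269.7] 89.9 z [0.003 0.006 0.013]
top cam 853 [507.9 477.2] [67.2 88.9] 3.4 z [0.201 0.225 0.315]
top post 94 [516.2 498.5] [17.3 17.3] 26.6 z [0.282 0.314 0.323]
side yellow top 254 [585.8  56.8] [152.4 165.8] 89.9 z [0.079 0.082 0.085]
side track 5288 [584.8 -96.9] [169.2 463.2] 0.3 z [0.043 0.061 0.086]
side crate end 395 [ 584.9 -207.7] [205.9 132.9] 89.9 z [0.123 0.128 0.131]
side crate side+end 1360 [ 584.3 -207.9] [134.8 206.6] 0.1 z [0.099 0.109 0.13 ]
side caps 120 [ 595.8 -166.4] [29.9 26.1] 57.9 z [0.151 0.163 0.167]
side cap blue 142 [ 568.5 -256.7] [29.2 26.5] 1.6 z [0.151 0.164 0.166]
side body amb 283 [ 608.5 -156.9] [94.1 42.6] 38.5 z [0.075 0.108 0.126]
side body blue 216 [ 591.  -255.8] [110.   31.2] 3.6 z [0.095 0.114 0.127]
side foot 1851 [515.  448.7] [593.7 268.5] 90.0 z [0.004 0.007 0.01 ]
side cross 33 [520.3 284.5] [59.5 54.2] 43.5 z [0.006 0.008 0.011]
side disc 352 [493.4 287.2] [282.4 174.5] 22.9 z [0.004 0.007 0.01 ]
side cam 689 [515.6 475.9] [69.4 92.3] 26.9 z [0.141 0.217 0.302]
side post 76 [513.1 492. ] [20.7 17.4] 62.5 z [0.283 0.301 0.318]
```

View pics/topcrop.png

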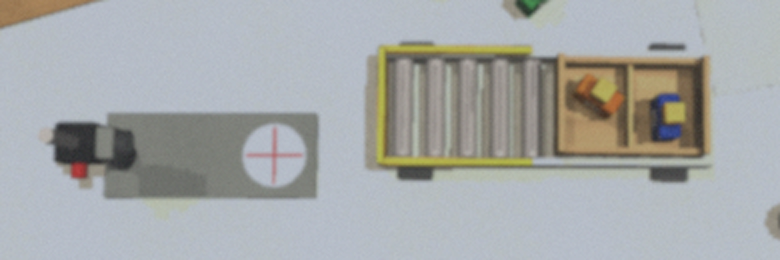

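View pics/sidecrop.png

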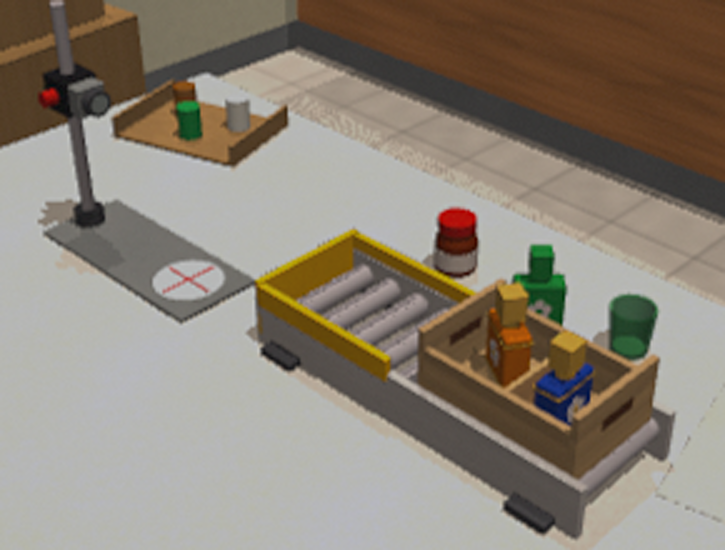

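The crops confirm that the amber flacon (orange, crop 600,95) is in the compartment nearer the bay. Its long axis is about 56° from world x. The blue one is in the rear compartment, and the green look-alike is outside the track.

```bash
cat >> h.py <<'E'
from scipy.spatial.transform import Rotation as R
def down(deg):  # tool z down, tool y (closing line) at angle deg from world x
    a=np.radians(deg); z=np.array([0,0,-1.]); y=np.array([np.cos(a),np.sin(a),0]); return R.from_matrix(np.stack([np.cross(y,z),y,z],1)).as_quat()
E
python3 - <<'E'
from h import *
for c in('top','side'):
    f=np.load(f'/tmp/{c}0.npz'); im,P,d=f['im'],f['P'],f['d']
    x,y,z=P[...,0],P[...,1],P[...,2]; r,g,b=[im[...,i].astype(int) for i in range(3)]
    red=(r-(g+b)/2>25)&(abs(x-.515)<.06)&(abs(y-.285)<.06)&(z<.03)&(d>0)
    print(c,'cross',red.sum(),np.round((P[red].min(0)+P[red].max(0))/2,4),np.round(np.ptp(P[red],0),3),end=' ')
    q=P[red]-P[red].mean(0); th=np.arctan2(q[:,1],q[:,0]); w=np.hypot(q[:,0],q[:,1]); print('yaw',np.degrees(np.angle(np.sum(w**2*np.exp(4j*th)))/4))
    grey=(abs(x-.515)<.09)&(y>.2)&(y<.6)&(z>.002)&(z<.015)&(r+g+b<380 if c=='side' else r+g+b<330)
    print('foot',cv2.minAreaRect(P[grey&(d>0)][:,:2].astype(np.float32)*1000))
    cam=(d>0)&(abs(x-.51)<.06)&(y>.4)&(y<.48)&(z>.12)&(z<.3)
    q=P[cam]; print('cam',len(q),np.round(np.percentile(q,[1,50,99],axis=0),3).tolist(),np.histogram(q[:,2],np.arange(.15,.28,.005))[0])
    s=masks_of('lens',c)
    print('lowest y rows',np.round(q[np.argsort(q[:,1])[:12]],3).tolist())
for p,degs in(((.586,-.37,.25),(0,180,90,-90)),((.598,.071,.204),(55,-125,145,-35)),((.516,.283,.316),(0,180,90,-90))):
    for a in degs:
        j=ctrl.inverse_kinematics(p,down(a)); print(p,a,None if j is None else np.round(j,2))
E
```

```text
top cross 13 [0.5272 0.2839 0.0087] [0.023 0.008 0.011] yaw -2.9448536946004253
foot ((516.6409301757812, 410.0972900390625), (122.51883697509766, 377.0596008300781), 0.7556636929512024)
cam 388 [[0.493, 0.434, 0.183], [0.515, 0.458, 0.22], [0.54, 0.479, 0.232]] [  0   0   0   0   0   2   3   6  11  11  15  21  35  85 116  71  11   1
   0   0   0   0   0   0   0   0]
lowest y rows [[0.514, 0.433, 0.21], [0.516, 0.433, 0.219], [0.524, 0.434, 0.21], [0.524, 0.434, 0.218], [0.528, 0.434, 0.219], [0.52, 0.434, 0.199], [0.507, 0.434, 0.205], [0.514, 0.434, 0.215], [0.533, 0.434, 0.201], [0.517, 0.434, 0.207], [0.513, 0.434, 0.224], [0.515, 0.434, 0.197]]
side cross 59 [0.5221 0.2845 0.0081] [0.077 0.08  0.009] yaw 0.6813199363039605
foot ((516.2024536132812, 392.76531982421875), (123.75984954833984, 348.6071472167969), 1.1094430685043335)
cam 297 [[0.489, 0.43, 0.182], [0.506, 0.451, 0.21], [0.536, 0.48, 0.227]] [ 0  0  0  0  0  2 11 21 25 26 32 26 35 47 52 20  0  0  0  0  0  0  0  0
  0  0]
lowest y rows [[0.51, 0.427, 0.208], [0.52, 0.428, 0.198], [0.505, 0.429, 0.195], [0.524, 0.43, 0.
[... 242 characters left out ...]
72]
(0.586, -0.37, 0.25) 180 [-0.72  0.68  1.3  -0.    1.17  2.42]
(0.586, -0.37, 0.25) 90 [-0.72  0.68  1.3  -0.    1.17 -2.29]
(0.586, -0.37, 0.25) -90 [-0.72  0.68  1.3  -0.    1.17  0.85]
(0.598, 0.071, 0.204) 55 [-0.07  0.62  1.58 -0.    0.94 -1.03]
(0.598, 0.071, 0.204) -125 [-0.07  0.62  1.58 -0.    0.94  2.11]
(0.598, 0.071, 0.204) 145 [-0.07  0.62  1.58 -0.    0.94 -2.6 ]
(0.598, 0.071, 0.204) -35 [-0.07  0.62  1.58 -0.    0.94  0.54]
(0.516, 0.283, 0.316) 0 [ 0.31  0.46  1.51 -0.    1.16  0.31]
(0.516, 0.283, 0.316) 180 [ 0.31  0.46  1.51 -0.    1.16 -2.83]
(0.516, 0.283, 0.316) 90 [ 0.31  0.46  1.51 -0.    1.16 -1.26]
(0.516, 0.283, 0.316) -90 [ 0.31  0.46  1.51 -0.    1.16  1.88]
```

```bash
python3 - <<'E'
from h import *
q=down(0)
jaws.gripper_close()
ctrl.move_to([.35,.30,.40],down(0))
ctrl.move_to([.586,-.365,.27],q)
ctrl.movel([.586,-.345,.183],max_speed=.15)
f0=np.array(ctrl.sense()['ft_force'])
ctrl.movel([.586,-.11,.183],max_speed=.09)
y=-.11
for i in range(25):
    s=ctrl.sense(); f=np.array(s['ft_force'])-f0
    if i%3==0: print(round(y,3),np.round(f,1),round(s['t'],1))
    if f[1]<-6: break
    y+=.003; ctrl.movel([.586,y,.183],max_speed=.03)
s=ctrl.sense(); print(y,np.round(np.array(s['ft_force'])-f0,1),np.round(s['tcp_pos'],4),s['t'])
im,d=eyes.grab_frame('top'); P=cloud('top',d); np.savez('/tmp/top1',im=im,P=P,d=d)
im2,d2=eyes.grab_frame('side'); np.savez('/tmp/side1',im=im2,P=cloud('side',d2),d=d2)
save('m1.png',np.hstack([cv2.resize(np.clip(im[180:340,200:480]*1.5,0,255).astype(np.uint8),(400,228)),im2[180:408,180:580]]))
E
```

```text
-0.11 [-0.4  0.6 -1.3] 9.1
-0.101 [ 0.1  0.9 -0.9] 9.8
-0.092 [-0.3  0.7 -1. ] 10.6
-0.083 [ 2.3 -7.1 -2.6] 11.3
-0.08299999999999998 [ 2.3 -7.1 -2.6] [ 0.5875 -0.0852  0.1834] 11.3417
```

View pics/m1.png

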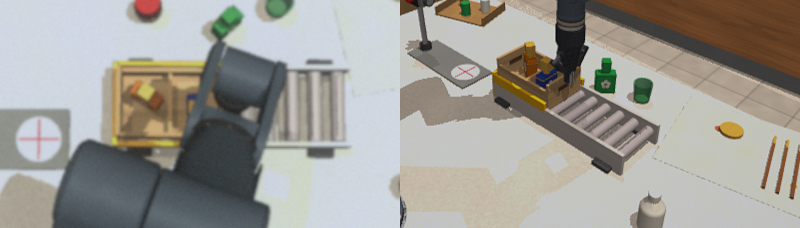

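The crate is flush against the yellow stop and both flacons are standing (amber at crop 145,95). Next I back off and re-measure.

```bash
python3 - <<'E'
from h import *
ctrl.movel([.586,-.12,.183],max_speed=.06)
ctrl.movel([.586,-.15,.30],max_speed=.2)
jaws.let_go()
def rect(q):
    r=cv2.minAreaRect(q[:,:2].astype(np.float32)*1000); return len(q),np.round(r[0],1),np.round(r[1],1),round(r[2],1),np.round(np.percentile(q[:,2],[5,95]),3)
for c in('top','side'):
    im,d=eyes.grab_frame(c); P=cloud(c,d); x,y,z=np.moveaxis(P,-1,0); np.savez(f'/tmp/{c}2',im=im,P=P,d=d)
    n=(d>0)&(x>.5)&(x<.67)&(y>-.09)&(y<.15)
    for nm,m in(('cap',n&(z>.15)&(z<.18)&(y>.03)),('blue',n&(z>.15)&(z<.18)&(y<.03)),('cratetop',n&(z>.1)&(z<.14))):
        if m.sum()>5: print(c,nm,*rect(P[m]))
    for r in masks_of('amber',c)[:3]:
        q=P[r['region']&n&(y>.03)&(z>.08)&(z<.13)]
        if len(q)>10: print(c,'amber body',*rect(q))
print(ctrl.sense()['t'])
E
```

```text
top cap 111 [597.3  69.8] [25.8 26. ] 58.6 [0.156 0.172]
top blue 98 [569.2 -21.3] [24.3 23.5] 0.5 [0.162 0.172]
top cratetop 1201 [585.6  25.1] [131.2 199.2] 0.6 [0.103 0.134]
top amber body 167 [596.5  70. ] [59.7 31.3] 57.5 [0.09  0.129]
side cap 83 [594.6  64.8] [32.  25.3] 45.1 [0.153 0.167]
side blue 106 [567.2 -25.1] [30.3 27.8] 4.2 [0.152 0.167]
side cratetop 1458 [584.6  23. ] [135.9 205.2] 0.4 [0.102 0.13 ]
side amber body 244 [600.4  72.8] [84.8 38.4] 45.5 [0.084 0.126]
13.9417
```

```bash
python3 - <<'E'
from h import *
q=down(-33)
ctrl.move_to([.597,.069,.27],q)
ctrl.movel([.597,.069,.207],max_speed=.08)
jaws.gripper_close(); ctrl.sleep(.2)
s=ctrl.sense(); print(s['gripper_width'],s['gripper_force'],np.round(s['tcp_pos'],4),s['t'])
ctrl.movel([.597,.069,.337],max_speed=.08); ctrl.sleep(.4)
print(ctrl.sense()['gripper_force'])
ctrl.movel([.516,.2835,.337],down(-90),max_speed=.1)
ctrl.movel([.516,.2835,.319],max_speed=.05)
ctrl.sleep(.3)
s=ctrl.sense(); print(s['gripper_width'],s['gripper_force'],np.round(s['tcp_pos'],4),s['t'])
ims=[]
def rect(q):
    r=cv2.minAreaRect(q[:,:2].astype(np.float32)*1000); return len(q),np.round(r[0],1),np.round(r[1],1),round(r[2],1),np.round(np.percentile(q[:,2],[2,98]),3)
for c in('top','side'):
    im,d=eyes.grab_frame(c); P=cloud(c,d); x,y,z=np.moveaxis(P,-1,0); ims.append(im); np.savez(f'/tmp/{c}3',im=im,P=P,d=d)
    n=(d>0)&(abs(x-.516)<.06)&(abs(y-.2835)<.06)
    hsv=cv2.cvtColor(im,cv2.COLOR_RGB2HSV); H,S=hsv[...,0],hsv[...,1]
    am=n&(z>.15)&(z<.25)&(S>120)
    if am.sum()>10: print(c,'amber',*rect(P[am]))
    lens=(d>0)&(abs(x-.516)<.05)&(y>.42)&(y<.55)&(z>.15)&(z<.27); print(c,'cam',*rect(P[lens]))
    k=(d>0)&(x>.5)&(x<.67)&(y>-.12)&(y<.15)&(z>.1)&(z<.14); print(c,'crate',*rect(P[k]))
save('m3.png',np.hstack([cv2.resize(np.clip(ims[0][200:340,80:430]*1.5,0,255).astype(np.uint8),(350,140*1)) if 0 else cv2.resize(np.clip(ims[0][200:340,80:330]*1.5,0,255).astype(np.uint8),(400,224)),cv2.resize(ims[1][140:308,150:450],(400,224))]))
E
```

```text
0.2933829242015271 60.7143634557724 [0.5968 0.0691 0.2074] 16.5583
60.02818822860718
0.2946867231824711 59.94133472442627 [0.5161 0.2836 0.3193] 21.9833
top cam 672 [507.8 480.1] [67.5 81.7] 2.6 [0.199 0.253]
top crate 1040 [585.5  25.3] [131.1 199.7] 0.6 [0.101 0.136]
side amber 448 [516.7 275.7] [33.8 65.1] 80.3 [0.175 0.245]
side cam 551 [507.1 471.3] [71.  95.2] 0.9 [0.157 0.264]
side crate 1362 [583.8  22.4] [136.9 204.6] 0.0 [0.101 0.132]
```

View pics/m3.png

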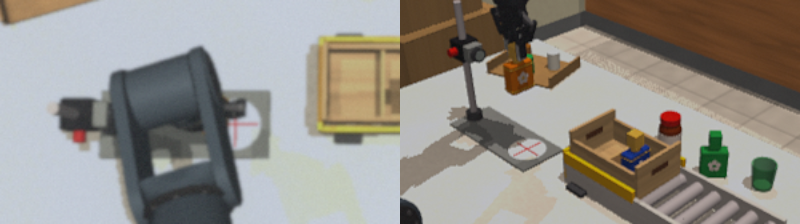

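```bash
python3 - <<'E'
from h import *
f=np.load('/tmp/side3.npz'); im,P,d=f['im'],f['P'],f['d']; x,y,z=np.moveaxis(P,-1,0)
hsv=cv2.cvtColor(im,cv2.COLOR_RGB2HSV); H,S,V=np.moveaxis(hsv,-1,0)
n=(d>0)&(abs(x-.516)<.06)&(abs(y-.2835)<.05)&(z>.172)&(z<.232)
# broad face facing -y: robust line y(x); exclude the narrow face at x min
q=P[n&(x>.495)]; 
for _ in range(6):
    a=np.polyfit(q[:,0],q[:,1],1); r=q[:,1]-np.polyval(a,q[:,0]); q=q[abs(r)<max(2*r.std(),.002)]
print('face yaw deg',np.degrees(np.arctan(a[0])),'y at .516',np.polyval(a,.516),len(q),'x',np.percentile(q[:,0],[1,99]),'z',np.percentile(q[:,2],[1,99]))
az=np.polyfit(q[:,2],q[:,1],1); print('tilt deg',np.degrees(np.arctan(az[0])))
fl=n&(S<90)&(V>120); print('flower',fl.sum(),P[fl].mean(0) if fl.any() else '')
for nm in('side0','top0','side3'):
    f=np.load(f'/tmp/{nm}.npz'); P,d=f['P'],f['d']; x,y,z=np.moveaxis(P,-1,0)
    m=(d>0)&(abs(x-.516)<.03)&(y>.42)&(y<.436)&(z>.15)&(z<.27); print(nm,'lens front',m.sum(),np.percentile(P[m],[2,98],axis=0).round(4).tolist(),np.median(P[m],0).round(4))
    for lo in(.445,.46,.475):
        m=(d>0)&(abs(x-.516)<.022)&(y>lo)&(y<lo+.012)&(z>.15)&(z<.27); print(lo,np.percentile(z[m],[2,50,90,97]).round(3))
E
```

```text
face yaw deg 0.17037907540293973 y at .516 0.2676826771043017 228 x [0.49581355 0.54582509] z [0.17243828 0.23186868]
tilt deg -0.4983167734794828
flower 13 [0.50104982 0.2811028  0.18189253]
side0 lens front 71 [[0.5005, 0.4282, 0.1871], [0.5323, 0.4359, 0.2166]] [0.5158 0.433  0.2012]
0.445 [0.184 0.213 0.221 0.222]
0.46 [0.185 0.22  0.224 0.226]
0.475 [0.159 0.226 0.229 0.253]
top0 lens front 46 [[0.5026, 0.4331, 0.1834], [0.5322, 0.4358, 0.2199]] [0.5168 0.435  0.2048]
0.445 [0.19  0.219 0.225 0.228]
0.46 [0.199 0.222 0.226 0.228]
0.475 [0.223 0.228 0.231 0.233]
side3 lens front 65 [[0.5005, 0.4277, 0.187], [0.5309, 0.436, 0.2178]] [0.5151 0.4327 0.2025]
0.445 [0.184 0.213 0.222 0.223]
0.46 [0.181 0.22  0.226 0.228]
0.475 [0.154 0.226 0.236 0.255]
```

The lens centre measures (0.516, 0.433, 0.203). The flacon's broad face is square to within 0.2° and upright to 0.5°, and its centre is about (0.516, 0.283, 0.203). The crate is still home with the blue flacon standing, so I'm handing in.

```bash
python3 -c "
from h import *
print(ctrl.close_job(), ctrl.sense()['t'])"
```

```text
the job is handed in; nothing more can be done
the job is handed in; nothing more can be done
```

The job is handed in: the crate is home against the yellow stop with the blue flacon standing in it, and the amber flacon is held upright and square at the focus point, about 150 mm from the lens; the hand-in call gave no verdict.

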